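# Press the loudspeaker with the spring-centred valve lever

## Task

Two small air-press stations stand left and right of two hand-lever valves; the valve lever with the round ball knob works both rams. Press the loudspeaker into its ring: push the ball-knob lever right over to the side where the station with the round loudspeaker stands (not the side with the square circuit board), keep it there for a good two seconds, then let it spring back upright by itself and stay clear. Never lean it to the board's side, and leave the other lever, the one with the flat paddle grip, alone.

Things in the scene. Friction and masses are not known exactly. Their poses are not given: they have to be found in the camera images.
- ball_lever (a joint): Lean of the ball-knob lever, rad: 0 upright, positive to the left (+y), negative to the right; stops at +-0.52. A spring returns it to 0 from either side within about 1 s, without overshoot; about 6 N sideways at the ball holds it at a stop. Leaned left it lowers the left station's ram (22 mm at the stop), leaned right the right one.
- ball_knob (a point): Centre of the black ball, 32 mm across, atop a 10 mm rod, 140 mm above the bench; hinge 95 mm below it. z: up the lever; x: the hinge axis, level; y: the way the ball goes for growing joint values (left, up to 17 degrees askew). Its fixed valve block is 70 x 60 mm, 42 mm high (boot 54). The ball valve may be the nearer or the farther of the two valves.
- speaker: Round steel loudspeaker, 77 mm across, 30 mm high, face down, dark round magnet up, seated (fixed) in the left (y > 0) or right (y < 0) press station; the other holds a square 76 mm circuit board. Origin: centre of its underside, 20 mm above the bench. Stations: grey C-frames, feet 120 x 130 mm, 200 mm high, centres 270 to 320 mm to either side of the robot's centre line.
- paddle_top (a point): Middle of the top edge, 152 mm above the bench, of the other lever with a flat black paddle grip: 34 mm along x, 10 mm along y, 42 mm high. Same valve block, spring and swing as the ball lever; z: up the lever. It stands 110 mm or more nearer to or farther from the robot than the ball lever and must stay upright.
Not all that is in view belongs to the job. Leave any yellow look-alike of the part that bears ball_lever alone.

How it is judged:
On the way:
1. the ball-knob lever is leaned at least 0.35 rad (20 degrees) to the loudspeaker's side and kept there for 1.8 s (((world y of speaker above 0 m and value of joint ball_lever above 0.35 rad) or (world y of speaker below 0 m and value of joint ball_lever below -0.35 rad))), for 1.8 s.
At the end, for the whole second after the job is handed in: The ball-knob lever has sprung back upright (within 0.12 rad, 7 degrees) after its hold, and the paddle lever is upright within the same (value of joint ball_lever between -0.12 and 0.12 rad and angle between paddle_top's own z axis and vertical below 0.12 rad); the robot touches nothing.
It fails at once if the ball-knob lever leans more than 0.17 rad (10 degrees) to the circuit board's side ((world y of speaker above 0 m and value of joint ball_lever below -0.17 rad) or (world y of speaker below 0 m and value of joint ball_lever above 0.17 rad)).
It fails at once if the paddle lever is leaned more than 0.17 rad (10 degrees) (angle between paddle_top's own z axis and vertical above 0.17 rad).
It also fails if it takes over 37 s, if anything falls off the work surface, if the arm or the gripper's body presses on something with over 40 N, if the wrist force passes 120 N, or if a joint passes its speed limit or range.

## Robot

A 6-joint arm with a two-finger parallel gripper is mounted at the origin on the work surface. World frame = base frame: x ahead of the robot, y to its left, z up, the work surface at z = 0. Lengths are in m, angles in rad, forces in N, time in s.
With the tool pointing down it reaches from about 0.4 to 0.825 m from the base axis. Payload 7 kg.
Tool frame: the origin (TCP) lies midway between the tips of the shut fingers; the grasp point (between the pads) lies 19 mm behind it (env.tcp_to_grasp is the distance from the TCP to the grasp point, in m); x points along the fingers, z is the direction in which the jaws open and shut, and the axes are right-handed (so a half turn about x gives the same grasp; the last joint's range is limited). The gripper opens to 88 mm and grips with 3 to 60 N. Pads are 19 mm wide; open, the fingers measure 130 mm over their backs; the gripper's body (78 mm by 193 mm) begins 47 mm behind the grasp point.
Start: joints at [1.585, 0.359, 0.012, 0, -1.224, -0.288], TCP at [0.183, 0.65, 0.227] pointing down, gripper open.
Joint ranges: [-3.07, 3.07], [-1.43, 2.12], [-1.02, 1.25], [-3.03, 1.67], [-3.05, -0], [-3.03, 3.03]. Speed limits (rad/s): [2.39, 2.39, 3.01, 3.14, 3.14, 3.14].

## Interface

Orientations are given as a 3x3 rotation matrix whose columns are the frame's x, y, z axes.
In Python, from rig import env gives the robot as it stands.
- The arm moves only by the tool drive_tool, never from a script. Its argument "rows" is a list that holds one entry, the list of rows, each a list of 7 numbers: the shift along the tool's x, y, z as a fraction of full scale, then the turn, a rotation vector about the tool's x, y, z as a fraction of full scale, then the opening, from 0 (shut) to 1 (fully open). A call has 1 to 5 rows; each row is the pose to reach, as a shift and turn from the pose commanded when the call began, along the tool's axes at that moment; what a row does not reach only later rows make up. Full scale, the value 1, is 1000 mm for a shift and 1.5 rad for a turn. A row lasts 1/8 s, in which the tool goes at most 62.5 mm and 10.7 degrees, less where a joint would pass 70% of its speed; a pose out of reach is approached as far as the arm can. A call with a number of a shift or a turn outside -1 to 1 is refused whole. A call with a gripper value outside its range is refused whole. The fingers move at their own pace and stop on an object; "squeeze" is the grip in N (left out, the last holds). Time passes only in rows, so rows that repeat a pose let the fingers close. It gives the time, the measured TCP pose, the force and the opening at its end, in the units of the state.
- env.observe(): the state, without advancing time (a new reading comes with each control period).
- env.capture(name): name is "side" or "top"; returns the picture (400x640x3 uint8, red, green, blue); there is no depth.
- env.calibration(name): a dict with "intrinsics" (3x3 intrinsics, pixels), "R" (3x3) and "t" (3): a world point X has camera coordinates R X + t. Camera axes: x right, y down, z forward; pixel columns grow to the right and rows downward; lengths in m; the calibration is good to about 2 mm. A picture is of the moment at which its call begins. calibration takes no time and is no camera call.
- env.hand_in(): hands the job in, once; it reports no verdict.
The state is a dict: "clock": time; "joint_positions": joint angles; "joint_velocities": joint speeds; "tau": joint torques, N m; "position": TCP position; "tcp_rot": TCP orientation; "ft_force": force on the tool from outside, world axes, zero at the start; "ft_torque": the same for the moment, N m; "grip_width": finger opening in m.
Only numpy, scipy, OpenCV 4.12 (cv2) and the standard library are available. Lean on these libraries where they do the work, as an engineer would, in place of code of your own. Each camera call takes 0.05 s, during which the arm holds its last target. There are 200 camera calls.

## Working session

There is one attempt and no reset: what is moved stays moved. The work goes in short steps, Python scripts to look and compute and a tool call to move; the robot and the scene stay as the last step left them, time stands still between calls to the robot, and variables do not carry over. Pictures are saved under pics/ and viewed, about 8 in all and at most 12, crops included, and the job is handed in when it is done.

Besides the shell and the picture viewer there is one more tool, called after ">>>" as a command line: name --argument value ..., lists and objects as JSON in quotes. drive_tool: Moves the arm, as the interface text tells. Shift numbers are shares of 1000 mm and turn numbers shares of 1.5 rad, none past 1 either way. Its arguments: {"type":"object","properties":{"rows":{"type":"array"},"squeeze":{"type":"number"}},"required":["rows"]}

```bash
mkdir -p pics; python3 - <<'E'
from rig import env
import cv2,numpy as np
for n in("top","side"):
    cv2.imwrite(f"pics/{n}0.png",env.capture(n)[:,:,::-1])
    c=env.calibration(n);print(n,np.round(c["intrinsics"],1).tolist(),np.round(-c["R"].T@c["t"],3),np.round(c["R"],2).tolist())
s=env.observe();print(s["clock"],s["position"],np.round(s["tcp_rot"],3),s["grip_width"])
E
```

```text
top [[378.2, 0.0, 317.1], [0.0, 378.2, 193.4], [0.0, 0.0, 1.0]] [ 0.487 -0.017  1.041] [[0.02, -1.0, 0.01], [-1.0, -0.02, -0.1], [0.1, -0.01, -1.0]]
side [[471.1, 0.0, 317.3], [0.0, 471.1, 207.6], [0.0, 0.0, 1.0]] [ 0.188 -0.68   0.579] [[0.86, -0.51, 0.01], [-0.26, -0.44, -0.86], [0.45, 0.74, -0.51]]
0.1 [0.18242519 0.64941139 0.22570284] [[-0.     0.963 -0.271]
 [-0.002 -0.271 -0.963]
 [-1.     0.     0.002]] 0.08772354895553645
```

View pics/top0.png

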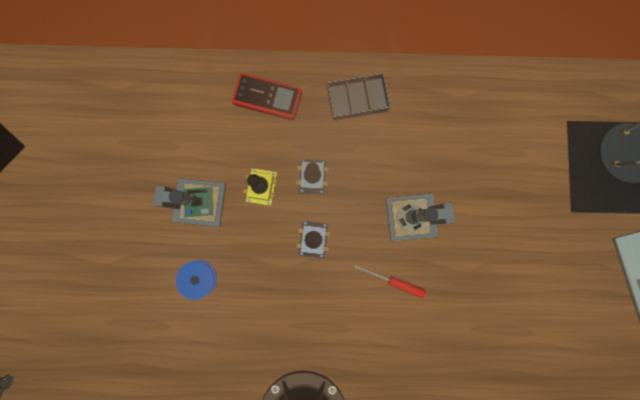

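View pics/side0.png

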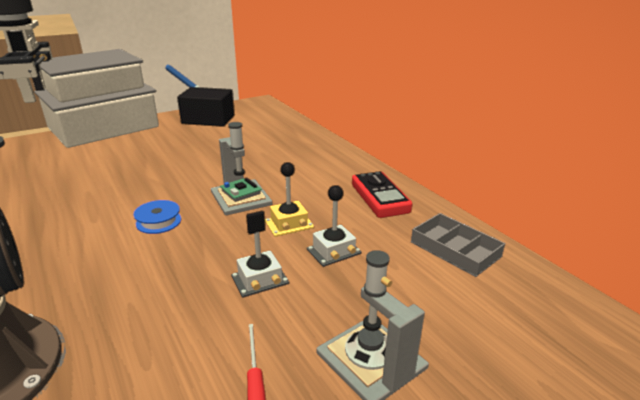

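The top view shows the board station on the left at (199,203), which is y>0. The speaker station is on the right at (412,217), y<0, so the push goes to −y. There are three levers:
- Grey ball valve, farther: side (335,193), top about (312,172).
- Grey paddle valve, nearer: side (256,222), top (314,240).
- Yellow look-alike with a ball: side (288,170), top (257,184).

The farther grey one fits the description. I'll confirm it in a crop and triangulate.

```bash
cat > h.py <<'E'
from rig import env
import cv2,numpy as np
def ray(n,p):
    c=env.calibration(n);d=c["R"].T@np.linalg.inv(c["intrinsics"])@np.array([*p,1.]);return -c["R"].T@c["t"],d/np.linalg.norm(d)
def plane(n,p,z):
    o,d=ray(n,p);return o+d*(z-o[2])/d[2]
def tri(p,q):
    (a,d),(b,e)=ray("top",p),ray("side",q)
    s=np.linalg.lstsq(np.c_[d,-e],b-a,rcond=None)[0];u,v=a+d*s[0],b+e*s[1];return (u+v)/2,np.linalg.norm(u-v)
def proj(n,X):
    c=env.calibration(n);x=c["intrinsics"]@(c["R"]@X+c["t"]);return x[:2]/x[2]
E
python3 - <<'E'
from h import *
t=cv2.imread("pics/top0.png");s=cv2.imread("pics/side0.png")
a=cv2.resize(t[150:262,225:345],None,fx=3.3,fy=3.3,interpolation=2)
b=cv2.resize(s[150:300,220:370],None,fx=2.6,fy=2.6,interpolation=2)
H=max(a.shape[0],b.shape[0]);im=np.zeros((H,a.shape[1]+b.shape[1],3),np.uint8);im[:a.shape[0],:a.shape[1]]=a;im[:b.shape[0],a.shape[1]:]=b
cv2.imwrite("pics/crop.png",im)
g=s.max(2)<50
n,l,st,ce=cv2.connectedComponentsWithStats(g.astype(np.uint8))
for i in range(1,n):
    if st[i,4]>40 and 220<ce[i,0]<370 and 140<ce[i,1]<300: print("side",st[i],ce[i].round(1), plane("side",ce[i],.14))
g=t.max(2)<50
n,l,st,ce=cv2.connectedComponentsWithStats(g.astype(np.uint8))
for i in range(1,n):
    if st[i,4]>30 and 225<ce[i,0]<350 and 140<ce[i,1]<262: print("top",st[i],ce[i].round(1), plane("top",ce[i],.14))
print("speaker",plane("top",(412,217),.05),"board",plane("top",(199,203),.03))
for q in[(298,161),(326,161),(326,193),(298,193)]:print("block",plane("top",q,.042))
E
```

```text
side [281 163  13  13 122] [287.2 169.3] [0.60147226 0.12799749 0.14      ]
side [235 183  11   6  43] [240.2 185.6] [0.48604725 0.10937544 0.14      ]
side [329 186  14  15 149] [335.2 193. ] [ 0.63251372 -0.01205153  0.14      ]
side [280 204  18   9 122] [288.4 208.3] [ 0.5270869  -0.01761488  0.14      ]
side [247 212  18  22 307] [255.4 222.1] [ 0.45522585 -0.03023179  0.14      ]
side [324 229  21  11 162] [334.  234.6] [ 0.552268   -0.13277854  0.14      ]
side [248 255  22  14 219] [258.4 262.3] [ 0.41109469 -0.13816157  0.14      ]
speaker [ 0.52627272 -0.27608229  0.05      ] board [0.55272522 0.28890649 0.03      ]
block [0.66998587 0.02700865 0.042     ]
block [ 0.67164557 -0.04790877  0.042     ]
block [ 0.58556527 -0.04944579  0.042     ]
block [0.58398989 0.02485995 0.042     ]
```

View pics/crop.png

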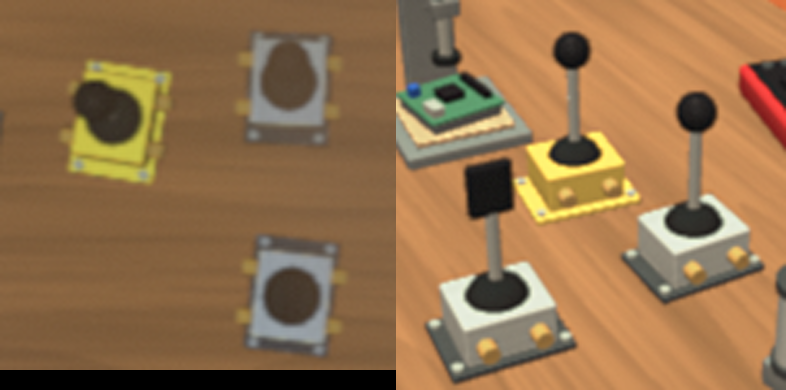

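The crop confirms it: the grey valve with the round knob is the farther one, the paddle is nearer, and the yellow one is the decoy. The ball is at about (0.632, −0.012, 0.14), which agrees with its block centre at (0.628, −0.011). The block is nearly square to the axes.

The plan is to shut the fingers, come down into the gap to the ball's left (y≈0.055, with the yellow ball at 0.128), and push to −y. First I lift and shut.

>>> drive_tool --rows '[[[-0.05, 0, 0, 0, 0, 0, 0], [-0.09, 0, 0, 0, 0, 0, 0], [-0.09, 0, 0, 0, 0, 0, 0]]]'

```text
clock: 0.48
position: [0.1829, 0.6511, 0.3204]
tcp_rot: [[0.001, 0.963, -0.27], [0.006, -0.27, -0.963], [-1.0, -0.001, -0.006]]
ft_force: [-0.2, 0.1, -0.2]
grip_width: 0.063
```

```bash
cat > go.py <<'E'
from h import *
import sys
from scipy.spatial.transform import Rotation as Ro
T=np.array([float(a) for a in sys.argv[1:4]]);RT=np.array([[0,0,-1],[0,-1,0],[-1,0,0.]])
s=env.observe();R=s["tcp_rot"]
print(s["clock"],s["position"].round(4),s["joint_positions"].round(2),"width",s["grip_width"],"F",s["ft_force"].round(1))
print("shift",(R.T@(T-s["position"])).round(4),"turn",(Ro.from_matrix(R.T@RT).as_rotvec()/1.5).round(4))
E
python3 -c "
from h import *
print(tri((312.6,167.6),(335.2,193.)),plane('top',(312.6,167.6),.14),plane('side',(256,213),.152))"
python3 go.py .63 .055 .31
```

```text
(array([ 0.63500851, -0.011887  ,  0.13962437]), np.float64(0.003980617577544687)) [ 0.6367132  -0.01284792  0.14      ] [ 0.46127411 -0.02141886  0.152     ]
0.475 [0.1829 0.6511 0.3204] [ 1.59  0.32  0.16  0.   -1.41 -0.29] width 0.06296185372187806 F [-0.2  0.1 -0.2]
shift [0.0073 0.5916 0.4532] turn [ 0.8648 -0.0031  0.003 ]
```

Triangulating gives the ball at (0.635, −0.012, 0.1396), and the height matches. Now the transfer.

>>> drive_tool --rows '[[[0, 0.59, 0.45, 0.865, 0, 0, 0], [0, 0.59, 0.45, 0.865, 0, 0, 0], [0, 0.59, 0.45, 0.865, 0, 0, 0], [0, 0.59, 0.45, 0.865, 0, 0, 0], [0, 0.59, 0.45, 0.865, 0, 0, 0]]]'

```text
clock: 1.1
position: [0.371, 0.3981, 0.3157]
tcp_rot: [[-0.001, 0.346, -0.938], [-0.001, -0.938, -0.346], [-1.0, 0.001, 0.001]]
ft_force: [-0.2, 1.0, -0.2]
grip_width: 0.0132
```

```bash
python3 go.py .635 .055 .31
```

```text
1.1 [0.371  0.3981 0.3157] [ 1.18  0.1  -0.13 -0.   -1.35 -0.83] width 0.013242602977625872 F [-0.2  1.  -0.2]
shift [ 0.0058  0.4133 -0.1288] turn [ 0.2358  0.0006 -0.0005]
```

>>> drive_tool --rows '[[[0, 0.41, -0.13, 0.236, 0, 0, 0], [0, 0.41, -0.13, 0.236, 0, 0, 0], [0, 0.41, -0.13, 0.236, 0, 0, 0], [0, 0.41, -0.13, 0.236, 0, 0, 0], [0, 0.41, -0.13, 0.236, 0, 0, 0]]]'

```text
clock: 1.72
position: [0.5643, 0.1527, 0.3156]
tcp_rot: [[-0.001, 0.006, -1.0], [-0.0, -1.0, -0.006], [-1.0, 0.0, 0.001]]
ft_force: [0.8, 0.4, 0.2]
grip_width: 0.0004
```

```bash
python3 go.py .635 .055 .31
```

```text
1.725 [0.5643 0.1527 0.3156] [ 0.6   0.17 -0.05 -0.   -1.36 -0.59] width 0.00042837325674587143 F [0.8 0.4 0.2]
shift [ 0.0056  0.0981 -0.0702] turn [ 0.0037  0.0007 -0.0002]
```

>>> drive_tool --rows '[[[0, 0.095, -0.07, 0.004, 0, 0, 0], [0, 0.095, -0.07, 0.004, 0, 0, 0], [0, 0.095, -0.07, 0.004, 0, 0, 0], [0, 0.095, -0.07, 0.004, 0, 0, 0]]]'

```text
clock: 2.22
position: [0.6339, 0.0597, 0.3153]
tcp_rot: [[-0.002, -0.002, -1.0], [-0.0, -1.0, 0.002], [-1.0, 0.0, 0.002]]
ft_force: [0.1, 0.3, 0.5]
grip_width: 0.0008
```

```bash
python3 go.py .635 .055 .117
```

```text
2.225 [0.6339 0.0597 0.3153] [ 0.4   0.26  0.07 -0.   -1.38 -0.4 ] width 0.0007541237204005854 F [0.1 0.3 0.5]
shift [ 0.1983  0.0047 -0.0015] turn [-0.001   0.0012 -0.0002]
```

Now down into the gap, then a look.

>>> drive_tool --rows '[[[0.05, 0.003, 0, 0, 0, 0, 0], [0.1, 0.003, 0, 0, 0, 0, 0], [0.15, 0.003, 0, 0, 0, 0, 0], [0.198, 0.003, 0, 0, 0, 0, 0], [0.198, 0.003, 0, 0, 0, 0, 0]]]'

```text
clock: 2.85
position: [0.631, 0.0575, 0.1152]
tcp_rot: [[-0.007, 0.001, -1.0], [-0.002, -1.0, -0.001], [-1.0, 0.002, 0.007]]
ft_force: [0.4, -0.1, 0.3]
grip_width: 0.0008
```

```bash
python3 - <<'E'
from h import *
cv2.imwrite("pics/s1.png",cv2.resize(env.capture("side")[100:300,200:440,::-1],None,fx=3,fy=3))
E
python3 go.py .635 -.029 .117
```

```text
2.9 [0.6332 0.0578 0.1182] [ 0.4   0.38 -0.22  0.   -0.98 -0.4 ] width 0.0005935095349155943 F [ 1.1 -0.4  0.5]
shift [ 0.0013  0.0868 -0.0016] turn [ 0.0009  0.0016 -0.0008]
```

View pics/s1.png

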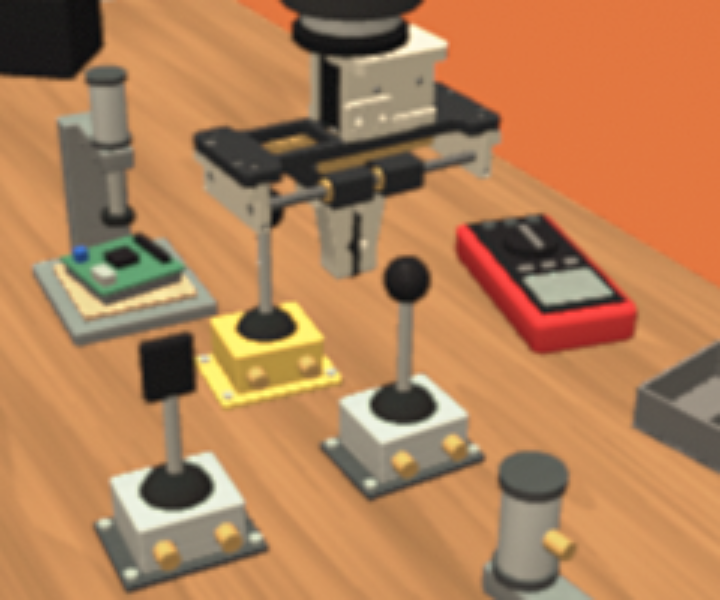

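The fingers are in the gap left of the ball (crop 350,260; ball 407,280) and clear of the yellow lever. Pushing to the right.

>>> drive_tool --rows '[[[0, 0.025, 0, 0, 0, 0, 0], [0, 0.045, 0, 0, 0, 0, 0], [0, 0.06, 0, 0, 0, 0, 0], [0, 0.075, 0, 0, 0, 0, 0], [0, 0.085, 0, 0, 0, 0, 0]]]'

```text
clock: 3.52
position: [0.634, -0.0276, 0.1181]
tcp_rot: [[0.0, -0.001, -1.0], [0.002, -1.0, 0.001], [-1.0, -0.002, -0.0]]
ft_force: [-0.3, 9.1, -7.5]
grip_width: 0.0004
```

```bash
python3 - <<'E'
from h import *
s=env.capture("side")
cv2.imwrite("pics/s2.png",cv2.resize(s[100:300,200:440,::-1],None,fx=3,fy=3))
for a in (.3,.4,.5): print(a,(proj("side",np.array([.635,-.012-.095*np.sin(a),.045+.095*np.cos(a)]))-[200,100])*3)
E
python3 go.py .635 -.029 .117
```

```text
0.3 [432.67478678 302.38171501]
0.4 [440.37023746 312.91177021]
0.5 [447.7615349  324.50089083]
3.575 [ 0.6338 -0.0285  0.1179] [ 0.26  0.38 -0.22 -0.   -0.97 -0.26] width 0.0005225505446927986 F [ 1.   6.4 -2.8]
shift [ 0.0009  0.0005 -0.0012] turn [-0.0012  0.0003  0.0013]
```

View pics/s2.png

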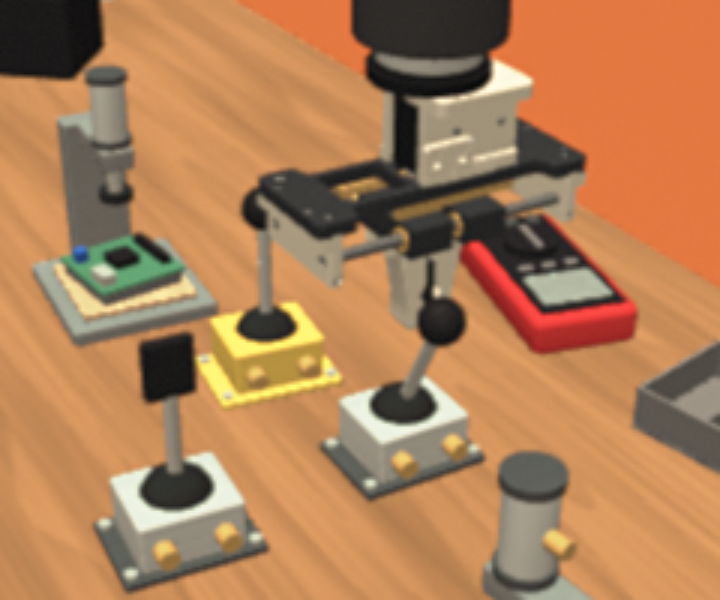

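The ball is at crop (441,321), which is a lean of about 0.45, with 6–9 N of contact force. I'll go 3 mm further and hold.

>>> drive_tool --rows '[[[0, 0.003, 0, 0, 0, 0, 0], [0, 0.003, 0, 0, 0, 0, 0], [0, 0.003, 0, 0, 0, 0, 0], [0, 0.003, 0, 0, 0, 0, 0], [0, 0.003, 0, 0, 0, 0, 0]]]'

```text
clock: 4.2
position: [0.6337, -0.03, 0.1176]
tcp_rot: [[-0.001, -0.001, -1.0], [0.002, -1.0, 0.001], [-1.0, -0.002, 0.001]]
ft_force: [0.7, 7.6, -5.9]
grip_width: 0.0005
```

>>> drive_tool --rows '[[[0, 0, 0, 0, 0, 0, 0], [0, 0, 0, 0, 0, 0, 0], [0, 0, 0, 0, 0, 0, 0], [0, 0, 0, 0, 0, 0, 0], [0, 0, 0, 0, 0, 0, 0]]]'

```text
clock: 4.82
position: [0.6337, -0.03, 0.1176]
tcp_rot: [[-0.001, -0.001, -1.0], [0.002, -1.0, 0.001], [-1.0, -0.002, 0.001]]
ft_force: [0.6, 7.5, -5.0]
grip_width: 0.0007
```

>>> drive_tool --rows '[[[0, 0, 0, 0, 0, 0, 0], [0, 0, 0, 0, 0, 0, 0], [0, 0, 0, 0, 0, 0, 0], [0, 0, 0, 0, 0, 0, 0], [0, 0, 0, 0, 0, 0, 0]]]'

```text
clock: 5.45
position: [0.6337, -0.03, 0.1176]
tcp_rot: [[-0.001, -0.001, -1.0], [0.002, -1.0, 0.001], [-1.0, -0.002, 0.001]]
ft_force: [-0.4, 7.7, -3.6]
grip_width: 0.0004
```

>>> drive_tool --rows '[[[0, 0, 0, 0, 0, 0, 0], [0, 0, 0, 0, 0, 0, 0], [0, 0, 0, 0, 0, 0, 0], [0, 0, 0, 0, 0, 0, 0], [0, 0, 0, 0, 0, 0, 0]]]'

```text
clock: 6.08
position: [0.6337, -0.03, 0.1175]
tcp_rot: [[-0.001, -0.001, -1.0], [0.002, -1.0, 0.001], [-1.0, -0.002, 0.001]]
ft_force: [0.8, 7.8, -5.9]
grip_width: 0.0006
```

>>> drive_tool --rows '[[[0, 0, 0, 0, 0, 0, 0], [0, 0, 0, 0, 0, 0, 0], [0, 0, 0, 0, 0, 0, 0], [0, 0, 0, 0, 0, 0, 0], [0, 0, 0, 0, 0, 0, 0]]]'

```text
clock: 6.7
position: [0.6337, -0.03, 0.1175]
tcp_rot: [[-0.001, -0.001, -1.0], [0.002, -1.0, 0.001], [-1.0, -0.002, 0.001]]
ft_force: [-1.0, 7.4, -4.9]
grip_width: 0.0006
```

```bash
python3 - <<'E'
from h import *
s=env.capture("side")
cv2.imwrite("pics/s3.png",cv2.resize(s[100:300,200:440,::-1],None,fx=3,fy=3))
E
python3 go.py .635 .055 .117
```

```text
6.75 [ 0.6337 -0.03    0.1176] [ 0.26  0.38 -0.22 -0.   -0.97 -0.26] width 0.0006425792645585941 F [ 0.3  7.2 -4.3]
shift [ 0.0007 -0.085  -0.0012] turn [-0.0006  0.0007  0.0012]
```

View pics/s3.png

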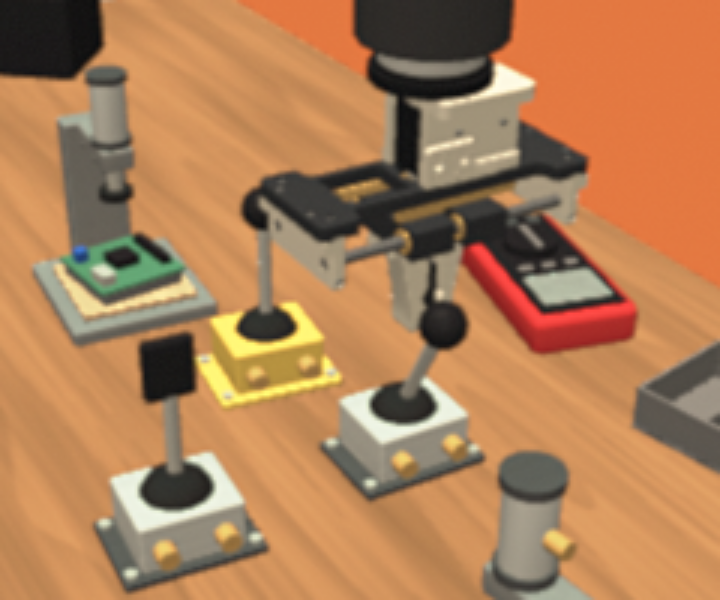

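The ball is at (443,325), a lean of about 0.49, and it has been held for over 3 s. Backing off to the left, then up.

>>> drive_tool --rows '[[[0, -0.045, 0, 0, 0, 0, 0], [0, -0.084, 0, 0, 0, 0, 0], [0, -0.085, 0, 0, 0, 0, 0], [-0.06, -0.085, 0, 0, 0, 0, 0], [-0.12, -0.085, 0, 0, 0, 0, 0]]]'

```text
clock: 7.38
position: [0.6338, 0.0527, 0.2396]
tcp_rot: [[-0.002, -0.001, -1.0], [-0.002, -1.0, 0.001], [-1.0, 0.002, 0.002]]
ft_force: [1.2, 0.2, -0.0]
grip_width: 0.0006
```

>>> drive_tool --rows '[[[-0.06, 0, 0, 0, 0, 0, 0], [-0.08, 0, 0, 0, 0, 0, 0], [-0.08, 0, 0, 0, 0, 0, 0], [-0.08, 0, 0, 0, 0, 0, 0], [-0.08, 0, 0, 0, 0, 0, 0]]]'

```text
clock: 8.0
position: [0.6338, 0.0535, 0.3171]
tcp_rot: [[-0.002, -0.001, -1.0], [-0.001, -1.0, 0.001], [-1.0, 0.001, 0.002]]
ft_force: [-0.6, -0.1, 0.0]
grip_width: 0.0006
```

>>> drive_tool --rows '[[[0, 0, 0, 0, 0, 0, 0], [0, 0, 0, 0, 0, 0, 0], [0, 0, 0, 0, 0, 0, 0], [0, 0, 0, 0, 0, 0, 0], [0, 0, 0, 0, 0, 0, 0]]]'

```text
clock: 8.62
position: [0.6342, 0.054, 0.3186]
tcp_rot: [[0.0, -0.0, -1.0], [-0.0, -1.0, 0.0], [-1.0, 0.0, -0.0]]
ft_force: [-0.6, -0.0, -0.1]
grip_width: 0.0005
```

```bash
python3 - <<'E'
from h import *
s=env.capture("side")
cv2.imwrite("pics/s4.png",cv2.resize(s[100:300,200:440,::-1],None,fx=3,fy=3))
E
python3 go.py .635 .055 .31
```

```text
8.675 [0.6342 0.054  0.3186] [ 0.39  0.25  0.07 -0.   -1.39 -0.39] width 9.69000994695664e-05 F [-0.5  0.4  0.4]
shift [ 0.0086 -0.001  -0.0008] turn [-0.0003 -0.      0.    ]
```

View pics/s4.png

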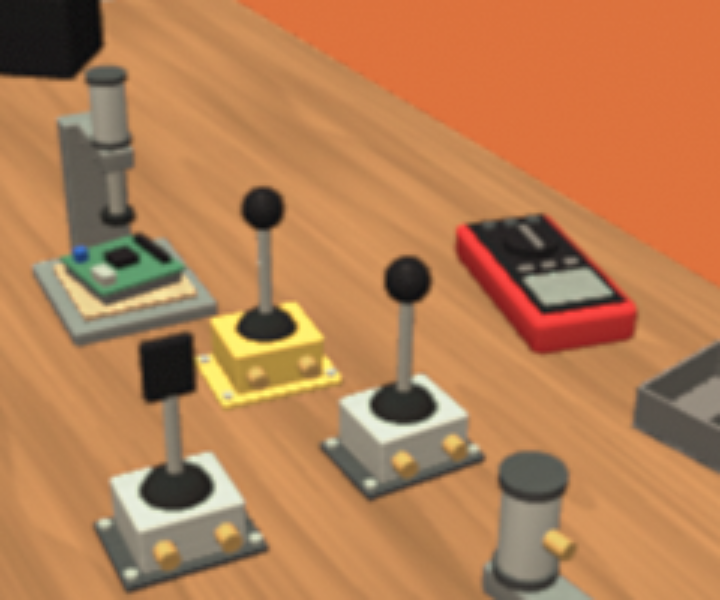

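The ball is back at (407,280), exactly where it started, the other levers have not moved, and the arm is well clear. Handing in.

```bash
python3 -c "
from rig import env
print(env.hand_in())"
```

```text
the job is handed in; nothing more can be done
None
```

I pushed the ball-knob lever (the farther, grey valve) over to the right, towards the loudspeaker's station. I held it there for about 3 s at a lean of roughly 0.45–0.5 rad with 7–8 N on it, then backed off so it could spring up by itself.

The last picture showed the ball back at its starting pixel and the paddle and yellow levers unmoved. The shut gripper was about 0.32 m up, with contact forces near zero. I handed in at about 8.7 s. No check failed or disagreed, but the lean was judged from the pictures, as no joint reading was available, and I did not look at the loudspeaker or its ram during the hold.

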